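# Empty the forming die and sort the formed parts

### The job

Slide the clear guard of the forming die all the way back, lift every formed part out of the die, and sort all the formed parts, any that lie on the table too: steel brackets into the blue tray, brass rings into the yellow tray, each one inside its tray and not heaped above the rim. When the die is empty and everything is sorted, slide the guard fully closed again. Do not knock over the ink jar or the thread spool that stand beside the die.

Things in the scene. Friction and masses are not known exactly. Their poses are not given: they have to be found in the camera images.
- die: forming die, fixed: green bed plate 385 x 204 x 10 mm with a steel die block 152 x 186 mm on its front end. Origin on the table under the middle of the die block; x runs to the rear along the bed (bed from x = -96 to +289 mm), y to the left, z up. Flat die face at z = 36 mm.
- die_face (a point): middle of the die face, axes as the die's. In the face are four open cavities, 14 mm deep, about 2 mm wider all round than the parts: two for brackets (long side along die y) centred at (x, y) = (-37, -42) and (37, 42) mm, two for rings at (-37, 50) and (37, -50) mm
- guard (a joint): position of the clear guard that slides over the die along die x: 0 = fully closed over the die block, 0.2 m = fully back, block all open. About 1.5 N friction, stays where left; starts 0 to 20 mm from closed. Clear plate 162 x 206 mm, its top 60 mm above the table, with aluminium side skirts, a yellow stripe along the front edge and a black handle bar
- guard_grip (a point): middle of the guard's black handle bar, near the front edge of the guard: bar 90 mm long along die y, 12 mm thick along die x, 13 mm high, its middle 83.5 mm above the table and 23.5 mm above the guard plate; moves with the guard (die x = -66 mm + joint value)
- tray_blue: blue open tray for brackets, 170 x 170 mm outside, 45 mm high, walls and floor 4 mm, fixed; origin under its middle, x and y along its sides; may stand on the left or the right
- tray_yellow: yellow open tray for rings, otherwise like the blue one
- jar: bystander: loose ink jar with a black band, 50 mm wide, 62 mm tall, standing just right of the die bed; origin in the middle of its underside
- spool: bystander: loose spool of red thread, 38 mm wide, 42 mm tall, standing just right of the die bed; origin in the middle of its underside
- bracket_1: steel hat-shaped bracket, 86 mm long (x), 30 wide (y), 26 tall (z), 70 g: two flat feet 4 mm thick and a raised middle 26 mm long over its upright webs (outer faces at x = +-13 mm), flat top; origin in the middle of its underside. None from the start if absent. Starts in a die cavity, its underside 14 mm below the die face, so its top stands 12 mm above the face.
- bracket_2: steel hat-shaped bracket, 86 mm long (x), 30 wide (y), 26 tall (z), 70 g: two flat feet 4 mm thick and a raised middle 26 mm long over its upright webs (outer faces at x = +-13 mm), flat top; origin in the middle of its underside. None from the start if absent. Starts in a die cavity, its underside 14 mm below the die face, so its top stands 12 mm above the face.
- bracket_3: steel hat-shaped bracket, 86 mm long (x), 30 wide (y), 26 tall (z), 70 g: two flat feet 4 mm thick and a raised middle 26 mm long over its upright webs (outer faces at x = +-13 mm), flat top; origin in the middle of its underside. None from the start if absent. Starts on the bare table beside the die.
- ring_1: brass ring (short tube on its end), 62 mm outside, 46 inside, wall 8, 26 mm tall (z), 70 g; origin in the middle of its underside. None from the start if absent. Starts in a die cavity, its underside 14 mm below the die face, so its top stands 12 mm above the face.
- ring_2: brass ring (short tube on its end), 62 mm outside, 46 inside, wall 8, 26 mm tall (z), 70 g; origin in the middle of its underside. None from the start if absent. Starts in a die cavity, its underside 14 mm below the die face, so its top stands 12 mm above the face.
- ring_3: brass ring (short tube on its end), 62 mm outside, 46 inside, wall 8, 26 mm tall (z), 70 g; origin in the middle of its underside. None from the start if absent. Starts on the bare table beside the die.
There are look-alikes about, which are no part of the job. What is shaped like the ring_3 but pink is not meant.

How it is judged:
On the way, in this order (a step that is already met when the one before it is completed fails the run):
1. the guard is slid all the way back (value of joint guard above 0.185 m), for 0.2 s.
2. with the guard still back, every bracket lies in the blue tray and every ring in the yellow tray (x of bracket_1 in the frame of tray_blue between -0.08 and 0.08 m and y of bracket_1 in the frame of tray_blue between -0.08 and 0.08 m and z of each of bracket_1, bracket_2, bracket_3 in the frame of tray_blue below 0.045 m and x of bracket_2 in the frame of tray_blue between -0.08 and 0.08 m and y of bracket_2 in the frame of tray_blue between -0.08 and 0.08 m and x of bracket_3 in the frame of tray_blue between -0.08 and 0.08 m and y of bracket_3 in the frame of tray_blue between -0.08 and 0.08 m and x of ring_1 in the frame of tray_yellow between -0.08 and 0.08 m and y of ring_1 in the frame of tray_yellow between -0.08 and 0.08 m and z of each of ring_1, ring_2, ring_3 in the frame of tray_yellow below 0.045 m and x of ring_2 in the frame of tray_yellow between -0.08 and 0.08 m and y of ring_2 in the frame of tray_yellow between -0.08 and 0.08 m and x of ring_3 in the frame of tray_yellow between -0.08 and 0.08 m and y of ring_3 in the frame of tray_yellow between -0.08 and 0.08 m and value of joint guard above 0.12 m), for 0.2 s.
At the end, for the whole second after the job is handed in: every bracket present has its origin inside the blue tray and every ring inside the yellow tray (within 80 mm of the tray's middle along its x and y, less than 45 mm above the tray's underside), at rest, and the guard is closed to within 8 mm (x of bracket_1 in the frame of tray_blue between -0.08 and 0.08 m and y of bracket_1 in the frame of tray_blue between -0.08 and 0.08 m and z of each of bracket_1, bracket_2, bracket_3 in the frame of tray_blue below 0.045 m and x of bracket_2 in the frame of tray_blue between -0.08 and 0.08 m and y of bracket_2 in the frame of tray_blue between -0.08 and 0.08 m and x of bracket_3 in the frame of tray_blue between -0.08 and 0.08 m and y of bracket_3 in the frame of tray_blue between -0.08 and 0.08 m and x of ring_1 in the frame of tray_yellow between -0.08 and 0.08 m and y of ring_1 in the frame of tray_yellow between -0.08 and 0.08 m and z of each of ring_1, ring_2, ring_3 in the frame of tray_yellow below 0.045 m and x of ring_2 in the frame of tray_yellow between -0.08 and 0.08 m and y of ring_2 in the frame of tray_yellow between -0.08 and 0.08 m and x of ring_3 in the frame of tray_yellow between -0.08 and 0.08 m and y of ring_3 in the frame of tray_yellow between -0.08 and 0.08 m and value of joint guard below 0.008 m and linear speed of each of bracket_1, bracket_2, bracket_3, ring_1, ring_2, ring_3 below 0.03 m/s); the robot touches nothing.
It fails at once if the ink jar is knocked over (angle between jar's own z axis and vertical above 0.7 rad).
It fails at once if the thread spool is knocked over (angle between spool's own z axis and vertical above 0.7 rad).
Of bracket_1, bracket_2, bracket_3, ring_1, ring_2, ring_3 only 4 to 6 are there at a start; the rules pass over those that are not, and their reading is None.
At some moment in a run one of bracket_3, ring_3 may be knocked a few centimetres aside while the robot is not near it.
Once in a run the grip may slacken for a moment while it holds something.
It also fails if it takes over 210 s, if anything falls off the work surface, if the arm or the gripper's body presses on something with over 40 N, if the wrist force passes 120 N, or if a joint passes its speed limit or range.

### The arm

A 6-joint arm with a two-finger parallel gripper is mounted at the origin on a cart in front of the work surface, level with it; the furniture and walls round the work are solid. World frame = base frame: x ahead of the robot, y to its left, z up, the work surface at z = 0. Lengths are in m, angles in rad, forces in N, time in s.
With the tool pointing down it reaches from about 0.375 to 0.9 m from the base axis. Payload 3.1 kg.
Tool frame: the origin (TCP) lies midway between the tips of the shut fingers; the grasp point (between the pads) lies 19 mm behind it; z points along the fingers, y is the line along which they close (so a half turn about z gives the same grasp; the last joint's range is limited). The gripper opens to 85 mm and grips with 20 to 120 N. Pads are 22 mm wide; open, the fingers measure 114 mm over their backs; the gripper's body (76 mm by 85 mm) begins 54 mm behind the grasp point. The pads swing forward as they close: fully open they stand 13 mm farther back than shut.
Start: joints at [1.05, 0.527, 1.433, -0, 1.181, -0.178], TCP at [0.21, 0.589, 0.231] pointing down, gripper open.
Joint ranges: [-3.08, 3.08], [-0.75, 2.2], [0.22, 2.44], [-1.43, 4.57], [0, 2.65], [-2.85, 2.85]. Speed limits (rad/s): [2.79, 2.79, 3.14, 3.14, 3.14, 3.14].

### API

Orientations are given as a 3x3 rotation matrix whose columns are the frame's x, y, z axes.
In Python, from rig import readout, imaging, manip gives the robot as it stands.
- The arm moves only by the tool play_rows, never from a script. Its argument "series" is text: rows parted by semicolons, each of 6 numbers parted by spaces: the shift along the tool's x, y, z in m, then the turn, a rotation vector about the tool's x, y, z in rad. A call has 1 to 12 rows; each row is the pose to reach, as a shift and turn from the pose commanded when the call began, along the tool's axes at that moment; what a row does not reach only later rows make up. A row lasts 1/12 s, in which the tool goes at most 41.7 mm and 7.16 degrees, less where a joint would pass 70% of its speed; a pose out of reach is approached as far as the arm can. A call with a gripper value outside its range is refused whole. "fingers" is the opening, from -1 (shut) to 1 (fully open), set as the call begins (left out, the last holds). The fingers move at their own pace and stop on an object; "force" is the grip in N (left out, the last holds). Time passes only in rows, so rows that repeat a pose let the fingers close. It gives the time, the measured TCP pose, the force, the opening and the grip force at its end, in the units of the state.
- readout.state(): the state, without advancing time (a new reading comes with each control period).
- imaging.capture(name): name is "side" or "top" or "wrist"; returns a dict with "image" (384x512x3 uint8, red, green, blue), "z_map" (384x512 float32, m along the optical axis (not along the pixel's ray), 0 where there is no reading), "fx", "fy", "cx", "cy" (pixels), "camera_from_world" (4x4, takes a point from world to camera coordinates); the wrist camera has in their place "T_tool_cam" (4x4, takes a point from camera to tool coordinates, whose origin is the TCP and whose axes are the flange's). Camera axes: x right, y up, looking along -z (the intrinsics and any distortion apply to the point x, -y, -z); pixel columns grow to the right and rows downward; lengths in m; the calibration is good to about 2 mm. A picture is of the moment at which its call begins: read the wrist's pose just before it.
- manip.hand_in(): hands the job in; it is judged then, once.
The state is a dict: "time": time; "qpos": joint angles; "qvel": joint speeds; "joint_torque": joint torques, N m; "tool_pos": TCP position; "tool_rot": TCP orientation; "force": force on the tool from outside, world axes, zero at the start; "ft_torque": the same for the moment, N m; "gripper_width": finger opening in m; "finger_force": force on a finger pad.
Only numpy, scipy, OpenCV 4.12 (cv2) and the standard library are available. Lean on these libraries where they do the work, as an engineer would, in place of code of your own. Each camera call takes 0.05 s, during which the arm holds its last target. There are 200 camera calls.

## Working session

There is one attempt and no reset: what is moved stays moved. The work goes in short steps, Python scripts to look and compute and a tool call to move; the robot and the scene stay as the last step left them, time stands still between calls to the robot, and variables do not carry over. Pictures are saved under pics/ and viewed, at most 14 in all, crops included, and the job is handed in when it is done.

Besides the shell and the picture viewer there is one more tool, called after "Emit:" by a JSON object that holds its "api" and its "payload", one argument or row to a line. play_rows: Moves the arm, as the interface text tells. Its arguments: {"type":"object","properties":{"series":{"type":"string"},"fingers":{"type":"number"},"force":{"type":"number"}},"required":["series"]}

```bash
mkdir -p pics; cat > h.py <<'E'
import numpy as np, cv2
from rig import readout, imaging, manip
def cap(n):
    s=readout.state(); c=imaging.capture(n)
    if 'camera_from_world' in c: c['W']=np.linalg.inv(c['camera_from_world'])
    else:
        T=np.eye(4);T[:3,:3]=s['tool_rot'];T[:3,3]=s['tool_pos'];c['W']=T@c['T_tool_cam']
    return c
def save(c,f,s=1.5):
    cv2.imwrite('pics/'+f,cv2.resize(c['image'][:,:,::-1],None,fx=s,fy=s))
def world(c):
    v,u=np.mgrid[0:384,0:512]; z=c['z_map']
    P=np.stack([(u-c['cx'])/c['fx']*z,-(v-c['cy'])/c['fy']*z,-z,np.ones_like(z)],-1)
    return (P@c['W'].T)[...,:3]
def ray(c,u,v,h):
    d=c['W'][:3,:3]@np.array([(u-c['cx'])/c['fx'],-(v-c['cy'])/c['fy'],-1]);o=c['W'][:3,3]
    return o+d*(h-o[2])/d[2]
E
python3 - <<'E'
from h import *
for n in('top','side'):
    c=cap(n);save(c,n+'0.png');print(n,c['W'].round(3).tolist(),[k for k in c])
    np.savez('pics/'+n+'0.npz',**c)
print(readout.state())
E
```

```text
top [[-0.015, 0.983, -0.185, 0.302], [-1.0, -0.014, 0.01, 0.004], [0.007, 0.186, 0.983, 1.472], [0.0, 0.0, 0.0, 1.0]] ['image', 'z_map', 'fx', 'fy', 'cx', 'cy', 'camera_from_world', 'W']
side [[0.997, 0.056, -0.054, 0.484], [-0.075, 0.5, -0.863, -0.908], [-0.021, 0.864, 0.503, 0.615], [0.0, 0.0, 0.0, 1.0]] ['image', 'z_map', 'fx', 'fy', 'cx', 'cy', 'camera_from_world', 'W']
{'time': 0.1, 'qpos': array([ 1.04950700e+00,  5.28372115e-01,  1.43381182e+00, -7.21732494e-07,
        1.18138823e+00, -1.78527658e-01]), 'qvel': array([-1.40218278e-03, -2.24168008e-03, -1.13602856e-03,  1.45954204e-04,
       -6.85749257e-05, -4.13320600e-04]), 'joint_torque': array([-5.65889077e-04, -4.43303311e+01, -1.78586107e+01, -2.60711595e-04,
        3.89125751e-03,  1.51271644e-05]), 'tool_pos': array([0.2097108 , 0.5880666 , 0.23042016]), 'tool_rot': array([[-9.41830012e-01,  3.36088171e-01, -9.85216354e-04],
       [ 3.36089432e-01,  9.41828512e-01, -1.71692336e-03],
       [ 3.50867222e-04, -1.94817075e-03, -9.99998041e-01]]), 'force': array([-0.41731293, -0.46077278,  0.32602965]), 'ft_torque': array([ 0.00826372, -0.0239646 ,  0.0330892 ]), 'finger_force': 0.0, 'gripper_width': 0.0850979125833878}
```

View pics/top0.png

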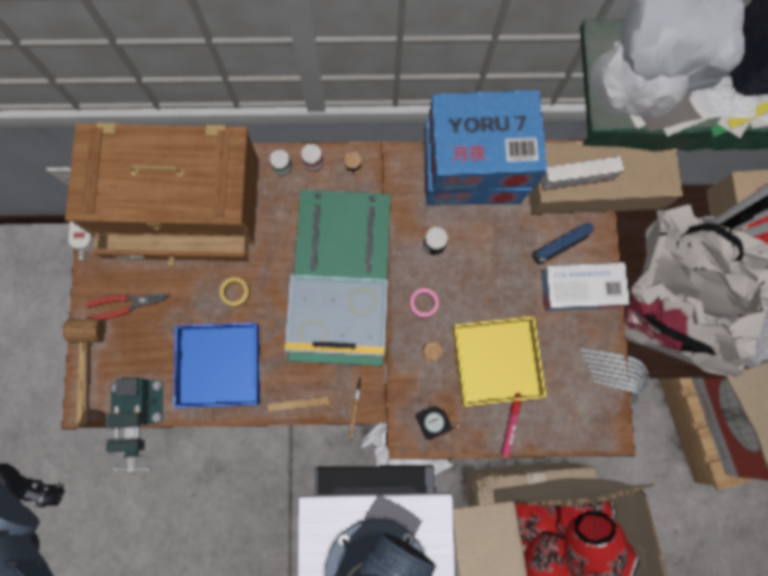

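View pics/side0.png

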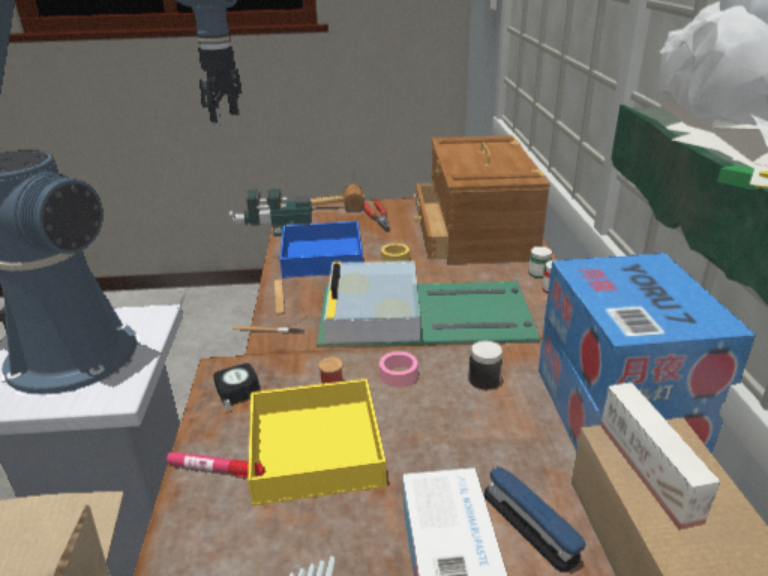

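The top view shows the blue tray at (217,365), the yellow tray at (500,361), a brass ring on the table at (234,292), the pink decoy at (424,302), the die around (338,275) with its handle at (334,345), the jar at (435,240) and the spool at (432,350). The side view shows the same layout, with the handle standing up at the robot end and no bracket visible on the table.

```bash
cat >> h.py <<'E'
def hsv(c): return cv2.cvtColor(c['image'],cv2.COLOR_RGB2HSV)
def mask(c,lo,hi,box=None):
    m=cv2.inRange(hsv(c),np.array(lo),np.array(hi))
    if box: k=np.zeros_like(m);u0,v0,u1,v1=box;k[v0:v1,u0:u1]=1;m*=k
    return m
def rect(c,m,h):
    "min-area rect of mask pixels cast to plane h: centre, size, angle(deg)"
    v,u=np.nonzero(m); P=np.array([ray(c,a,b,h)[:2] for a,b in zip(u,v)],np.float32)
    return cv2.minAreaRect(P*1000),len(u)
def big(m):
    n,l,s,_=cv2.connectedComponentsWithStats(m); return (l==1+np.argmax(s[1:,4])).astype(np.uint8)*255
E
python3 - <<'E'
from h import *
c=dict(np.load('pics/top0.npz'))
W=world(c)
hs=hsv(c)
for n,(u,v) in dict(green=(230,155),blue=(145,243),yel=(333,240),ring=(147,194),ringY=(156,200),stripe=(200,231),handle=(222,230),jar=(290,158),spool=(288,234)).items(): print(n,hs[v,u],W[v,u].round(3))
print('blue',rect(c,big(mask(c,(108,120,60),(125,255,255),(100,200,190,290))),.025))
print('yel',rect(c,big(mask(c,(22,120,80),(34,255,255),(295,200,375,280))),.025))
print('ring',rect(c,big(mask(c,(18,110,80),(34,255,255),(135,175,175,212))),.026))
print('green',rect(c,big(mask(c,(60,60,30),(90,255,200),(180,110,275,250))),.01))
print('stripe',rect(c,big(mask(c,(18,120,80),(34,255,255),(180,220,270,245))),.06))
print('handle',rect(c,big(mask(c,(0,0,0),(180,255,60),(195,220,250,240))),.09))
E
```

```text
green [ 78  88 127] [0.712 0.058 0.008]
blue [109 149 199] [0.424 0.332 0.007]
yel [ 25 128 216] [ 0.425 -0.272  0.006]
ring [ 21 113 182] [0.58  0.326 0.025]
ringY [ 16  98 146] [0.565 0.301 0.   ]
stripe [ 22 143 207] [0.455 0.151 0.059]
handle [12 56 68] [0.454 0.081 0.085]
jar [ 12   7 190] [ 0.685 -0.136  0.059]
spool [ 16 100 166] [ 0.443 -0.124  0.044]
blue (((423.26275634765625, 330.46563720703125), (170.1935272216797, 174.83795166015625), 1.417465329170227), 2958)
yel (((423.74688720703125, -265.3203125), (172.51368713378906, 176.70803833007812), 5.049210548400879), 2970)
ring (((579.915771484375, 296.4606628417969), (58.66851806640625, 59.05758285522461), 89.21843719482422), 152)
green (((708.8675537109375, 63.53705978393555), (199.09327697753906, 191.83164978027344), 86.41606140136719), 3003)
stripe (((451.4320983886719, 79.20622253417969), (205.5922393798828, 9.309033393859863), 85.98796844482422), 168)
handle (((456.7163391113281, 100.36544036865234), (33.419921875, 4.354119300842285e-05), 89.17681121826172), 12)
```

```bash
cat >> h.py <<'E'
from scipy.spatial.transform import Rotation as R
def tgt(x,y,z,yaw,grp=None):
    "shift+turn (tool axes) to TCP x,y,z, tool down, tool y along yaw deg (mod 180, nearest to j6 mid)"
    s=readout.state(); A=s['tool_rot']
    for yw in (yaw,yaw+180):
        a=np.radians(yw); ty=np.array([np.cos(a),np.sin(a),0]); tz=np.array([0,0,-1.]); B=np.stack([np.cross(ty,tz),ty,tz],1)
        d=A.T@(np.array([x,y,z])-s['tool_pos']); r=R.from_matrix(A.T@B).as_rotvec()
        print('yaw',yw,'|',d.round(4),r.round(3),'| q6',s['qpos'][5].round(2))
E
python3 - <<'E'
from h import *
tgt(.457,.08,.2,-4)
E
```

```text
yaw -4 | [-0.4037 -0.3953  0.031 ] [-2.000e-03  1.000e-03  1.298e+00] | q6 -0.18
yaw 176 | [-0.4037 -0.3953  0.031 ] [-1.000e-03 -2.000e-03 -1.844e+00] | q6 -0.18
```

Emit:
{"api": "play_rows", "payload": {
  "series": "-0.2 -0.2 0.015 0 0 0.65; -0.2 -0.2 0.015 0 0 0.65; -0.2 -0.2 0.015 0 0 0.65; -0.2 -0.2 0.015 0 0 0.65; -0.2 -0.2 0.015 0 0 0.65; -0.2 -0.2 0.015 0 0 0.65; -0.4 -0.395 0.031 0 0 1.298; -0.4 -0.395 0.031 0 0 1.298; -0.4 -0.395 0.031 0 0 1.298; -0.4 -0.395 0.031 0 0 1.298; -0.4 -0.395 0.031 0 0 1.298; -0.4 -0.395 0.031 0 0 1.298",
  "fingers": 1,
  "force": 60
}}

```text
time: 1.1
tool_pos: [0.4267, 0.1368, 0.2037]
tool_rot: [[0.075, 0.997, -0.0], [0.997, -0.075, 0.0], [0.0, -0.0, -1.0]]
force: [1.2, 0.6, 0.8]
gripper_width: 0.0856
finger_force: 0.0
```

```bash
python3 - <<'E'
from h import *
tgt(.457,.08,.2,-4)
c=cap('wrist');save(c,'w1.png')
W=world(c)
m=((W[...,2]>.07)&(W[...,2]<.1)&(hsv(c)[...,2]<90)).astype(np.uint8)*255
print(rect(c,big(m),.09)); print(W[::48,::64].round(3)[...,2])
E
```

```text
yaw -4 | [-0.0544  0.0345  0.0037] [-0.    -0.    -0.005] | q6 0.13
yaw 176 | [-0.0544  0.0345  0.0037] [-0.000e+00  1.000e-03  3.137e+00] | q6 0.13
(((455.771484375, 84.49432373046875), (92.11980438232422, 11.776226997375488), 87.43773651123047), 1000)
[[-0.719 -0.719  0.003  0.004  0.004  0.004  0.026  0.001]
 [-0.72  -0.72   0.001  0.005  0.005  0.005  0.002  0.   ]
 [-0.719 -0.716 -0.721  0.     0.     0.002  0.001  0.001]
 [-0.722 -0.719 -0.439  0.002  0.001  0.061  0.061  0.06 ]
 [-0.    -0.119 -0.338  0.008  0.001  0.347  0.061  0.01 ]
 [-0.    -0.09  -0.288  0.002  0.001  0.061  0.06   0.009]
 [ 0.013 -0.009  0.249  0.001 -0.     0.06   0.249  0.001]
 [ 0.021  0.268  0.279  0.007  0.001  0.001  0.279  0.269]]
```

Emit:
{"api": "play_rows", "payload": {
  "series": "-0.053 0.033 0 0 0 -0.005; -0.053 0.033 0 0 0 -0.005; -0.053 0.033 0.03 0 0 -0.005; -0.053 0.033 0.06 0 0 -0.005; -0.053 0.033 0.09 0 0 -0.005; -0.053 0.033 0.11 0 0 -0.005; -0.053 0.033 0.12 0 0 -0.005; -0.053 0.033 0.128 0 0 -0.005; -0.053 0.033 0.132 0 0 -0.005; -0.053 0.033 0.132 0 0 -0.005"
}}

```text
time: 1.98
tool_pos: [0.4553, 0.0837, 0.0713]
tool_rot: [[0.065, 0.998, -0.001], [0.998, -0.065, 0.0], [-0.0, -0.001, -1.0]]
force: [-1.3, -0.0, -0.5]
gripper_width: 0.0855
finger_force: 0.0
```

Emit:
{"api": "play_rows", "payload": {
  "series": "0 0 0 0 0 0; 0 0 0 0 0 0; 0 0 0 0 0 0; 0 0 0 0 0 0; 0 0 0 0 0 0; 0 0 0 0 0 0; 0 0 0 0 0 0; 0 0 0 0 0 0",
  "fingers": -1
}}

```text
time: 2.65
tool_pos: [0.4559, 0.0835, 0.0724]
tool_rot: [[0.065, 0.998, 0.001], [0.998, -0.065, -0.0], [-0.0, 0.001, -1.0]]
force: [-0.4, 0.4, 5.4]
gripper_width: 0.0104
finger_force: 59.3
```

Emit:
{"api": "play_rows", "payload": {
  "series": "0 0.01 0 0 0 0; 0 0.025 0 0 0 0; 0 0.045 0 0 0 0; 0 0.065 0 0 0 0; 0 0.085 0 0 0 0; 0 0.105 0 0 0 0; 0 0.125 0 0 0 0; 0 0.145 0 0 0 0; 0 0.16 0 0 0 0; 0 0.175 0 0 0 0; 0 0.185 0 0 0 0; 0 0.188 0 0 0 0"
}}

```text
time: 3.65
tool_pos: [0.645, 0.0714, 0.0725]
tool_rot: [[0.065, 0.998, 0.002], [0.998, -0.065, 0.0], [0.0, 0.002, -1.0]]
force: [-2.2, 1.5, 6.8]
gripper_width: 0.0104
finger_force: 60.0
```

Emit:
{"api": "play_rows", "payload": {
  "series": "0 0.002 0 0 0 0; 0 0.004 0 0 0 0; 0 0.006 0 0 0 0; 0 0.006 0 0 0 0; 0 0.006 0 0 0 0"
}}

```text
time: 4.07
tool_pos: [0.6492, 0.0712, 0.0725]
tool_rot: [[0.065, 0.998, 0.001], [0.998, -0.065, 0.0], [0.0, 0.001, -1.0]]
force: [-0.9, 1.6, 4.5]
gripper_width: 0.0104
finger_force: 59.8
```

Emit:
{"api": "play_rows", "payload": {
  "series": "0 0.002 0 0 0 0; 0 0.003 0 0 0 0; 0 0.004 0 0 0 0; 0 0.004 0 0 0 0; 0 0.004 0 0 0 0"
}}

```text
time: 4.48
tool_pos: [0.6529, 0.0709, 0.0725]
tool_rot: [[0.065, 0.998, 0.0], [0.998, -0.065, 0.0], [0.0, 0.0, -1.0]]
force: [-1.2, 0.9, 5.8]
gripper_width: 0.0108
finger_force: 59.9
```

Emit:
{"api": "play_rows", "payload": {
  "series": "0 0 0 0 0 0; 0 0 0 0 0 0; 0 0 0 0 0 0; 0 0 0 0 0 0; 0 0 -0.03 0 0 0; 0 0 -0.07 0 0 0; 0 -0.03 -0.11 0 0 0; 0 -0.06 -0.15 0 0 0; 0 -0.1 -0.19 0 0 0; 0 -0.14 -0.23 0 0 0; 0 -0.17 -0.25 0 0 0; 0 -0.17 -0.25 0 0 0",
  "fingers": 1
}}

```text
time: 5.48
tool_pos: [0.4818, 0.0817, 0.3231]
tool_rot: [[0.065, 0.998, 0.0], [0.998, -0.065, -0.0], [-0.0, 0.0, -1.0]]
force: [-0.0, -0.4, 0.1]
gripper_width: 0.0854
finger_force: 0.0
```

Emit:
{"api": "play_rows", "payload": {
  "series": "0 0 0 0 0 0; 0 0 0 0 0 0; 0 0 0 0 0 0"
}}

```text
time: 5.73
tool_pos: [0.4839, 0.0816, 0.3218]
tool_rot: [[0.065, 0.998, 0.001], [0.998, -0.065, -0.0], [-0.0, 0.001, -1.0]]
force: [0.2, 0.0, -0.1]
gripper_width: 0.0857
finger_force: 0.0
```

```bash
python3 - <<'E'
from h import *
print(readout.state()['tool_pos'])
c=cap('wrist');save(c,'w2.png');np.savez('pics/w2.npz',**c)
t=cap('top');save(t,'t2.png');np.savez('pics/t2.npz',**t)
print(c['T_tool_cam'].round(3),c['fx'])
E
```

```text
[0.48391385 0.08162442 0.32177002]
[[ 0.001  0.95   0.312  0.082]
 [ 1.    -0.    -0.     0.   ]
 [-0.     0.312 -0.95  -0.143]
 [ 0.     0.     0.     1.   ]] 305.6636565085238
```

View pics/w2.png

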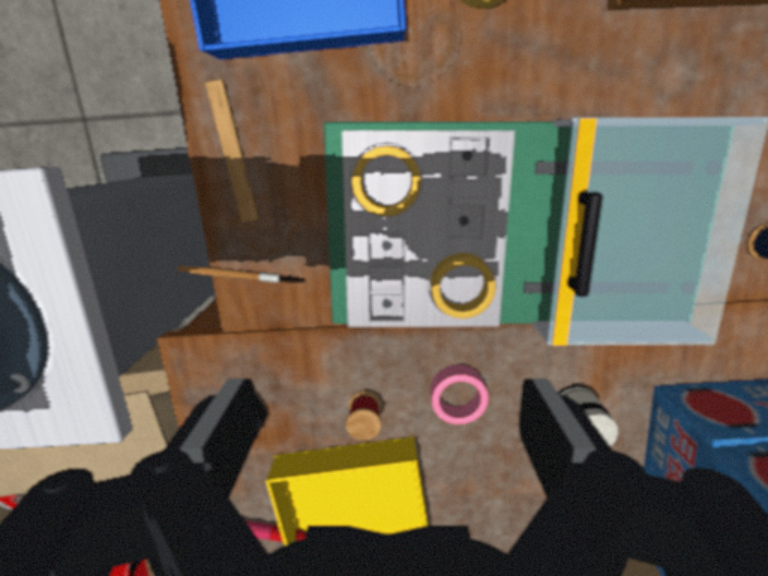

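View pics/t2.png

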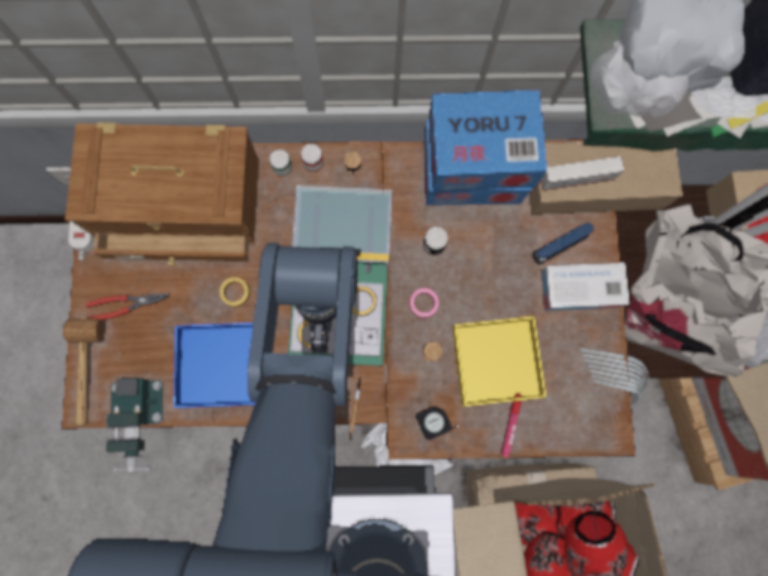

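Wrist view: guard is fully back (handle at 590,245); rings sit in the face at (387,178) and (462,285), brackets apparently around (468,185) and (387,275). Checking heights and exact poses.

```bash
python3 - <<'E'
from h import *
c=dict(np.load('pics/w2.npz'));W=world(c)
cv2.imwrite('pics/w2c.png',cv2.resize(c['image'][75:225,210:360,::-1],None,fx=4,fy=4))
z=W[...,2]
reg=np.zeros(z.shape,bool);reg[75:225,210:350]=1
m=((z>.042)&(z<.056)&reg).astype(np.uint8)*255
n,l,s,ce=cv2.connectedComponentsWithStats(m)
for i in range(1,n):
    if s[i,4]>40: print(ce[i].round(0),rect(c,l==i,.048),z[l==i].mean().round(4))
f=((z>.03)&(z<.042)&reg).astype(np.uint8)*255
print('face',rect(c,f,.036),np.median(z[f>0]))
g=mask(c,(60,50,20),(95,255,255),(215,75,385,225));g[z>.02]=0
print('green',rect(c,g,.01))
st=mask(c,(18,120,80),(34,255,255),(365,70,400,235));print('stripe',rect(c,big(st),.06))
# y-profile along die x for bracket column
D=np.array([.519,.0796]);a=np.radians(-3.9);X=np.array([np.cos(a),np.sin(a)]);Y=np.array([-X[1],X[0]])
q=(W[...,:2]-D); px=q@X;py=q@Y
for cx,cy in((-37,-42),(37,42)):
    print([ (dy,round(float(np.median(z[(abs(px-cx/1e3)<.008)&(abs(py-(cy+dy)/1e3)<.004)]))*1000)) for dy in range(-48,49,8) if ((abs(px-cx/1e3)<.008)&(abs(py-(cy+dy)/1e3)<.004)).any()])
E
```

```text
[258. 120.] (((486.6315612792969, 129.86456298828125), (60.499229431152344, 60.33014678955078), 41.480247497558594), 791) 0.0482
[313. 126.] (((559.6611938476562, 117.19347381591797), (24.940853118896484, 30.27311134338379), 86.29481506347656), 450) 0.0485
[309. 191.] (((553.8095092773438, 25.638504028320312), (61.793643951416016, 60.32154083251953), 88.0483169555664), 689) 0.0478
[258. 186.] (((481.400390625, 39.050323486328125), (26.710582733154297, 28.727231979370117), 86.28230285644531), 379) 0.0483
face (((520.530029296875, 77.0228271484375), (185.90863037109375, 152.16134643554688), 86.38338470458984), 8103) 0.03645143369371928
green (((540.7479858398438, 76.30839538574219), (201.42019653320312, 232.07041931152344), 86.30519104003906), 6422)
stripe (((650.1620483398438, 67.84169006347656), (205.06198120117188, 15.628050804138184), 86.39482879638672), 1533)
[(-48, 35), (-40, 27), (-32, 27), (-24, 27), (-16, 49), (-8, 48), (0, 48), (8, 47), (16, 26), (24, 27), (32, 27), (40, 27), (48, 37)]
[(-48, 392), (-40, 392), (-32, 392), (-24, 387), (-16, 47), (-8, 49), (0, 49), (8, 48), (16, 27), (24, 27), (32, 27), (40, 26), (48, 36)]
```

View pics/w2c.png

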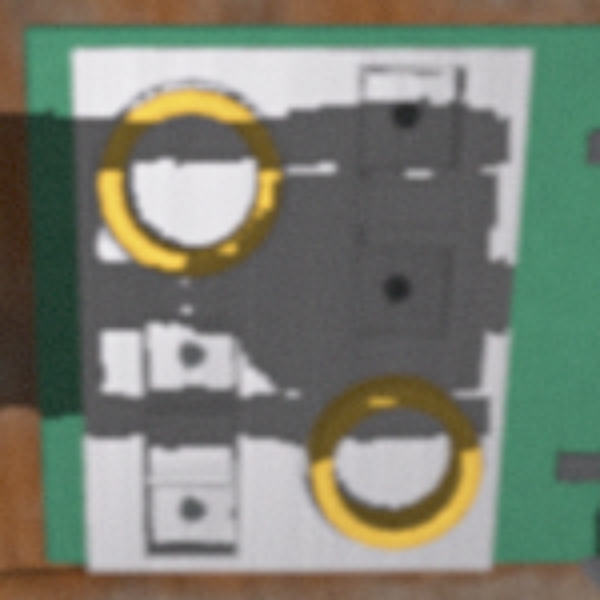

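Both brackets and both rings are there, plus ring_3 on the table. Brackets first, gripped on the webs with a partly open gripper.

Emit:
{"api": "play_rows", "payload": {
  "series": "-0.015 0 0.08 0 0 -0.8; -0.015 0 0.08 0 0 -0.8; -0.015 0 0.08 0 0 -0.8; -0.015 0 0.08 0 0 -0.8; -0.015 0 0.08 0 0 -0.8; -0.015 0 0.08 0 0 -0.8; -0.03 0 0.15 0 0 -1.571; -0.03 0 0.15 0 0 -1.571; -0.03 0 0.15 0 0 -1.571; -0.03 0 0.15 0 0 -1.571; -0.03 0 0.15 0 0 -1.571; -0.03 0 0.15 0 0 -1.571",
  "fingers": 0
}}

```text
time: 6.83
tool_pos: [0.4817, 0.0514, 0.1697]
tool_rot: [[-0.992, 0.13, -0.004], [0.13, 0.992, 0.0], [0.004, -0.0, -1.0]]
force: [1.1, -0.5, -0.1]
gripper_width: 0.0423
finger_force: 0.0
```

```bash
python3 - <<'E'
from h import *
tgt(.481,.0385,.10,86.35)
print(readout.state()['gripper_width'])
E
```

```text
yaw 86.35 | [-0.0012 -0.0129  0.0697] [ 0.    -0.004 -0.067] | q6 -1.57
yaw 266.35 | [-0.0012 -0.0129  0.0697] [-0.006 -0.     3.075] | q6 -1.57
0.0423197705791403
```

Emit:
{"api": "play_rows", "payload": {
  "series": "-0.001 -0.013 0.04 0 -0.004 -0.067; -0.001 -0.013 0.07 0 -0.004 -0.067; -0.001 -0.013 0.07 0 -0.004 -0.067; -0.001 -0.013 0.07 0 -0.004 -0.067"
}}

```text
time: 7.17
tool_pos: [0.4796, 0.0387, 0.0995]
tool_rot: [[-0.998, 0.07, -0.003], [0.07, 0.998, 0.001], [0.003, 0.0, -1.0]]
force: [0.4, -0.5, 1.0]
gripper_width: 0.0425
finger_force: 0.0
```

```bash
python3 - <<'E'
from h import *
tgt(.481,.0385,.029,86.35)
E
```

```text
yaw 86.35 | [-0.0016 -0.0002  0.0705] [ 0.    -0.003 -0.006] | q6 -1.65
yaw 266.35 | [-0.0016 -0.0002  0.0705] [-4.000e-03 -1.000e-03  3.136e+00] | q6 -1.65
```

Emit:
{"api": "play_rows", "payload": {
  "series": "-0.001 0 0.03 0 0 -0.005; -0.001 0 0.05 0 0 -0.005; -0.001 0 0.06 0 0 -0.005; -0.001 0 0.066 0 0 -0.005; -0.001 0 0.07 0 0 -0.005; -0.001 0 0.07 0 0 -0.005"
}}

```text
time: 7.67
tool_pos: [0.4826, 0.0387, 0.0322]
tool_rot: [[-0.998, 0.064, 0.005], [0.064, 0.998, -0.001], [-0.005, -0.0, -1.0]]
force: [-0.1, -0.1, 0.1]
gripper_width: 0.0426
finger_force: 0.0
```

Emit:
{"api": "play_rows", "payload": {
  "series": "0 0 0 0 0 0; 0 0 0 0 0 0; 0 0 0 0 0 0; 0 0 0 0 0 0; 0 0 0 0 0 0",
  "fingers": -1
}}

```text
time: 8.08
tool_pos: [0.4829, 0.0378, 0.0332]
tool_rot: [[-0.998, 0.063, 0.006], [0.063, 0.998, -0.002], [-0.006, -0.001, -1.0]]
force: [-1.1, -5.7, 4.1]
gripper_width: 0.0248
finger_force: 59.6
```

Emit:
{"api": "play_rows", "payload": {
  "series": "0 0 -0.006 0 0 0; 0 0 -0.015 0 0 0; 0 0 -0.03 0 0 0; 0 0 -0.05 0 0 0; 0 0 -0.08 0 0 0; 0 0 -0.11 0 0 0; 0 0 -0.13 0 0 0; 0 0 -0.13 0 0 0"
}}

```text
time: 8.75
tool_pos: [0.4843, 0.0389, 0.1663]
tool_rot: [[-0.998, 0.064, 0.013], [0.064, 0.998, -0.001], [-0.014, -0.0, -1.0]]
force: [0.6, 0.5, -0.5]
gripper_width: 0.025
finger_force: 38.6
```

```bash
python3 - <<'E'
from h import *
s=readout.state();print(s['gripper_width'])
tgt(.39,.33,.13,88);tgt(.456,.33,.13,88)
E
```

```text
0.024979837148839053
yaw 88 | [0.1131 0.2845 0.0347] [-0.     0.014 -0.029] | q6 -1.66
yaw 268 | [0.1131 0.2845 0.0347] [2.100e-02 1.000e-03 3.113e+00] | q6 -1.66
yaw 88 | [0.0472 0.2887 0.0356] [-0.     0.014 -0.029] | q6 -1.66
yaw 268 | [0.0472 0.2887 0.0356] [2.100e-02 1.000e-03 3.113e+00] | q6 -1.66
```

Emit:
{"api": "play_rows", "payload": {
  "series": "0.014 0.035 0 0 0 0; 0.028 0.07 0 0 0 0; 0.042 0.105 0 0 0 -0.01; 0.056 0.14 0 0 0.01 -0.02; 0.07 0.175 0.01 0 0.014 -0.029; 0.084 0.21 0.02 0 0.014 -0.029; 0.098 0.245 0.03 0 0.014 -0.029; 0.11 0.275 0.034 0 0.014 -0.029; 0.113 0.284 0.034 0 0.014 -0.029; 0.113 0.284 0.034 0 0.014 -0.029; 0.113 0.284 0.034 0 0.014 -0.029"
}}

```text
time: 9.67
tool_pos: [0.3866, 0.3292, 0.1271]
tool_rot: [[-0.999, 0.033, -0.011], [0.033, 0.999, -0.0], [0.011, -0.001, -1.0]]
force: [-0.0, -0.7, 0.4]
gripper_width: 0.0244
finger_force: 65.0
```

```bash
python3 - <<'E'
from h import *
s=readout.state();print(s['gripper_width'],s['finger_force'])
tgt(.39,.33,.018,88)
E
```

```text
0.024408272762250043 64.95502710342407
yaw 88 | [-0.0046  0.0011  0.109 ] [-0.001 -0.011  0.002] | q6 -1.06
yaw 268 | [-0.0046  0.0011  0.109 ] [ 1.70e-02 -1.00e-03 -3.14e+00] | q6 -1.06
```

Emit:
{"api": "play_rows", "payload": {
  "series": "-0.003 0 0.03 0 -0.005 0; -0.003 0 0.06 0 -0.005 0; -0.003 0 0.08 0 -0.005 0; -0.003 0 0.095 0 -0.005 0; -0.003 0 0.103 0 -0.005 0; -0.003 0 0.108 0 -0.005 0; -0.003 0 0.108 0 -0.005 0"
}}

```text
time: 10.25
tool_pos: [0.3894, 0.3282, 0.019]
tool_rot: [[-0.999, 0.037, -0.006], [0.037, 0.999, -0.0], [0.006, -0.001, -1.0]]
force: [-0.1, -0.4, -0.5]
gripper_width: 0.0247
finger_force: 65.0
```

Emit:
{"api": "play_rows", "payload": {
  "series": "0 0 0 0 0 0; 0 0 0 0 0 0; 0 0 0 0 0 0; 0 0 -0.02 0 0 0; 0 0 -0.05 0 0 0; 0 0 -0.09 0 0 0; 0 0 -0.13 0 0 0; 0 0 -0.15 0 0 0; 0 0 -0.15 0 0 0",
  "fingers": 0
}}

```text
time: 11.0
tool_pos: [0.3927, 0.3311, 0.1751]
tool_rot: [[-0.999, 0.034, 0.006], [0.034, 0.999, 0.006], [-0.006, 0.006, -1.0]]
force: [0.4, -0.3, -0.3]
gripper_width: 0.0428
finger_force: 0.0
```

```bash
python3 - <<'E'
from h import *
s=readout.state();print(s['gripper_width'],s['finger_force'])
tgt(.560,.117,.10,86.35)
E
```

```text
0.04277532890830206 0.0
yaw 86.35 | [-0.174  -0.2088  0.0749] [0.006 0.006 0.03 ] | q6 -1.06
yaw 266.35 | [-0.174  -0.2088  0.0749] [-0.009  0.01  -3.112] | q6 -1.06
```

Emit:
{"api": "play_rows", "payload": {
  "series": "-0.025 -0.03 0 0 0 0; -0.05 -0.06 0 0 0 0; -0.075 -0.09 0 0 0 0; -0.1 -0.12 0 0 0 0.03; -0.125 -0.15 0 0 0 0.03; -0.15 -0.18 0.02 0 0 0.03; -0.165 -0.2 0.05 0.003 0.003 0.03; -0.174 -0.209 0.075 0.003 0.003 0.03; -0.174 -0.209 0.075 0.003 0.003 0.03; -0.174 -0.209 0.075 0.003 0.003 0.03; -0.174 -0.209 0.075 0.003 0.003 0.03"
}}

```text
time: 11.92
tool_pos: [0.5553, 0.1149, 0.0938]
tool_rot: [[-0.998, 0.064, -0.009], [0.064, 0.998, -0.002], [0.009, -0.003, -1.0]]
force: [0.4, 0.3, 0.2]
gripper_width: 0.0426
finger_force: 0.0
```

```bash
python3 - <<'E'
from h import *
tgt(.560,.117,.029,86.35)
E
```

```text
yaw 86.35 | [-0.0052  0.0026  0.0647] [-0.003 -0.009 -0.001] | q6 -1.5
yaw 266.35 | [-0.0052  0.0026  0.0647] [-0.014  0.005  3.141] | q6 -1.5
```

Emit:
{"api": "play_rows", "payload": {
  "series": "-0.003 0.002 0.02 0 -0.005 0; -0.003 0.002 0.04 0 -0.005 0; -0.003 0.002 0.053 0 -0.005 0; -0.003 0.002 0.06 0 -0.005 0; -0.003 0.002 0.063 0 -0.005 0; -0.003 0.002 0.063 0 -0.005 0; -0.003 0.002 0.063 0 -0.005 0"
}}

```text
time: 12.5
tool_pos: [0.5592, 0.1165, 0.0317]
tool_rot: [[-0.998, 0.064, -0.001], [0.064, 0.998, -0.003], [0.001, -0.003, -1.0]]
force: [-0.1, -0.1, 0.6]
gripper_width: 0.0426
finger_force: 0.0
```

Emit:
{"api": "play_rows", "payload": {
  "series": "0 0 0 0 0 0; 0 0 0 0 0 0; 0 0 0 0 0 0; 0 0 0 0 0 0; 0 0 0 0 0 0",
  "fingers": -1
}}

```text
time: 12.92
tool_pos: [0.5594, 0.1161, 0.0319]
tool_rot: [[-0.998, 0.065, -0.001], [0.065, 0.998, -0.003], [0.001, -0.003, -1.0]]
force: [-0.2, 1.5, 6.1]
gripper_width: 0.0244
finger_force: 61.5
```

Emit:
{"api": "play_rows", "payload": {
  "series": "0 0 -0.006 0 0 0; 0 0 -0.015 0 0 0; 0 0 -0.03 0 0 0; 0 0 -0.05 0 0 0; 0 0 -0.08 0 0 0; 0 0 -0.11 0 0 0; 0 0 -0.13 0 0 0; 0 0 -0.13 0 0 0; 0 0 -0.13 0 0 0"
}}

```text
time: 13.67
tool_pos: [0.5597, 0.1164, 0.1622]
tool_rot: [[-0.998, 0.065, 0.0], [0.065, 0.998, -0.003], [-0.001, -0.003, -1.0]]
force: [-0.2, -0.2, -0.7]
gripper_width: 0.0244
finger_force: 60.7
```

```bash
python3 - <<'E'
from h import *
s=readout.state();print(s['gripper_width'])
tgt(.456,.33,.13,88)
E
```

```text
0.024445949380448386
yaw 88 | [0.1173 0.2066 0.0315] [-0.003  0.    -0.03 ] | q6 -1.49
yaw 268 | [0.1173 0.2066 0.0315] [1.000e-03 5.000e-03 3.112e+00] | q6 -1.49
```

Emit:
{"api": "play_rows", "payload": {
  "series": "0.019 0.034 0 0 0 -0.03; 0.038 0.068 0 0 0 -0.03; 0.057 0.102 0 0 0 -0.03; 0.076 0.136 0 0 0 -0.03; 0.095 0.17 0 0 0 -0.03; 0.11 0.195 0.01 0 0 -0.03; 0.117 0.207 0.02 0 0 -0.03; 0.117 0.207 0.03 0 0 -0.03; 0.117 0.207 0.03 0 0 -0.03; 0.117 0.207 0.03 0 0 -0.03"
}}

```text
time: 14.5
tool_pos: [0.4548, 0.3293, 0.1286]
tool_rot: [[-0.999, 0.035, -0.006], [0.035, 0.999, -0.005], [0.006, -0.005, -1.0]]
force: [1.1, -0.4, -0.0]
gripper_width: 0.0245
finger_force: 60.7
```

Emit:
{"api": "play_rows", "payload": {
  "series": "0 0 0.03 0 0 0; 0 0 0.06 0 0 0; 0 0 0.08 0 0 0; 0 0 0.095 0 0 0; 0 0 0.105 0 0 0; 0 0 0.112 0 0 0; 0 0 0.112 0 0 0"
}}

```text
time: 15.08
tool_pos: [0.4554, 0.3291, 0.0172]
tool_rot: [[-0.999, 0.036, -0.005], [0.036, 0.999, -0.004], [0.004, -0.004, -1.0]]
force: [-0.3, -0.8, -0.3]
gripper_width: 0.0251
finger_force: 60.7
```

Emit:
{"api": "play_rows", "payload": {
  "series": "0 0 0 0 0 0; 0 0 0 0 0 0; 0 0 0 0 0 0; 0 0 -0.02 0 0 0; 0 0 -0.05 0 0 0; 0 0 -0.09 0 0 0; 0 0 -0.13 0 0 0; 0 0 -0.16 0 0 0; 0 0 -0.16 0 0 0; 0 0 -0.16 0 0 0",
  "fingers": 0
}}

```text
time: 15.92
tool_pos: [0.457, 0.3314, 0.1813]
tool_rot: [[-0.999, 0.034, 0.003], [0.034, 0.999, -0.0], [-0.003, -0.0, -1.0]]
force: [0.1, -0.4, -1.1]
gripper_width: 0.0427
finger_force: 0.0
```

```bash
python3 - <<'E'
from h import *
c=cap('side');save(c,'s3.png');W=world(c)
m=big(mask(c,(15,90,60),(34,255,255),(240,150,290,180)))
v,u=np.nonzero(m);print('ring3 side px',u.mean(),v.mean(),rect(c,m,.013)); 
P=W[m>0];P=P[P[:,2]>.02];print(P[:,:2].min(0),P[:,:2].max(0),len(P))
tgt(.580,.2965,.10,88)
E
```

```text
ring3 side px 263.21223021582733 169.1043165467626 (((581.5945434570312, 299.82635498046875), (116.72378540039062, 62.63502502441406), 83.85896301269531), 278)
[ 0.48429359 -0.90807805] [0.60977427 0.33325294] 91
yaw 88 | [-0.1255 -0.0297  0.0792] [-0.002 -0.001  0.   ] | q6 -1.11
yaw 268 | [-0.1255 -0.0297  0.0792] [ 2.000e-03 -4.000e-03 -3.141e+00] | q6 -1.11
```

View pics/s3.png

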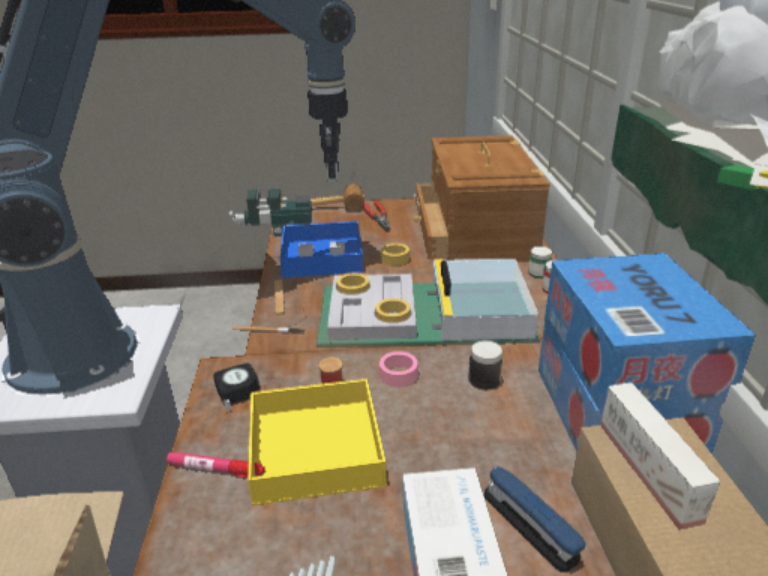

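The side view shows both brackets inside the blue tray (305,250),(337,248), die bracket cavities empty, rings still in the die, ring_3 at (395,255) apparently unmoved. Going over ring_3.

Emit:
{"api": "play_rows", "payload": {
  "series": "-0.025 -0.006 0 0 0 0; -0.06 -0.012 0 0 0 0; -0.09 -0.02 0 0 0 0; -0.115 -0.027 0.02 0 0 0; -0.125 -0.03 0.05 0 0 0; -0.125 -0.03 0.06 0 0 0; -0.125 -0.03 0.06 0 0 0; -0.125 -0.03 0.06 0 0 0; -0.125 -0.03 0.06 0 0 0",
  "fingers": 1
}}

```text
time: 16.72
tool_pos: [0.5784, 0.2966, 0.1182]
tool_rot: [[-0.999, 0.034, -0.004], [0.034, 0.999, -0.003], [0.004, -0.003, -1.0]]
force: [-0.1, 0.0, -0.9]
gripper_width: 0.0852
finger_force: 0.0
```

```bash
python3 - <<'E'
from h import *
t=dict(np.load('pics/top0.npz'));W=world(t)
q=W[(W[...,1]>.2)&(W[...,1]<.6)&(W[...,0]>.5)&(W[...,2]>.02)&(W[...,0]<.66)]
print('near drawer: min x,y', [ (zz,q[q[:,2]>zz].min(0).round(3).tolist()) for zz in(.02,.04,.06,.08)if (q[:,2]>zz).any()])
c=cap('wrist');W=world(c)
m=big(((W[...,2]>.015)&(W[...,2]<.04)&(mask(c,(15,90,60),(34,255,255))>0)).astype(np.uint8)*255)
print(rect(c,m,.026),W[m>0][:,:2].mean(0))
r=rect(c,m,.026)[0][0]
tgt(r[0]/1e3,r[1]/1e3,.006,88)
E
```

```text
near drawer: min x,y [(0.02, [0.5, 0.246, 0.02]), (0.04, [0.5, 0.247, 0.04]), (0.06, [0.646, 0.269, 0.06])]
(((579.6893920898438, 300.09124755859375), (62.166587829589844, 61.22126007080078), 40.05530548095703), 2300) [0.57986054 0.29997411]
yaw 88 | [-0.0009  0.0036  0.1129] [-0.003 -0.002  0.001] | q6 -1.23
yaw 268 | [-0.0009  0.0036  0.1129] [ 3.00e-03 -4.00e-03 -3.14e+00] | q6 -1.23
```

Emit:
{"api": "play_rows", "payload": {
  "series": "-0.001 0.003 0.03 0 0 0; -0.001 0.003 0.06 0 0 0; -0.001 0.003 0.08 0 0 0; -0.001 0.003 0.095 0 0 0; -0.001 0.003 0.105 0 0 0; -0.001 0.003 0.111 0 0 0; -0.001 0.003 0.111 0 0 0"
}}

```text
time: 17.35
tool_pos: [0.5798, 0.299, 0.0068]
tool_rot: [[-0.999, 0.034, -0.004], [0.034, 0.999, -0.003], [0.003, -0.003, -1.0]]
force: [-0.0, -0.3, -0.5]
gripper_width: 0.0853
finger_force: 0.0
```

Emit:
{"api": "play_rows", "payload": {
  "series": "0 0 0 0 0 0; 0 0 0 0 0 0; 0 0 0 0 0 0; 0 0 0 0 0 0; 0 0 0 0 0 0",
  "fingers": -1
}}

```text
time: 17.77
tool_pos: [0.5817, 0.2992, 0.009]
tool_rot: [[-0.999, 0.035, 0.001], [0.035, 0.999, -0.002], [-0.001, -0.002, -1.0]]
force: [-0.5, 1.3, 7.4]
gripper_width: 0.0589
finger_force: 65.7
```

Emit:
{"api": "play_rows", "payload": {
  "series": "0 0 -0.01 0 0 0; 0 0 -0.03 0 0 0; 0 0 -0.06 0 0 0; 0 0 -0.09 0 0 0; 0 0 -0.12 0 0 0; 0 0 -0.15 0 0 0; 0 0 -0.16 0 0 0; 0 0 -0.16 0 0 0"
}}

```text
time: 18.43
tool_pos: [0.5827, 0.2998, 0.171]
tool_rot: [[-0.999, 0.035, 0.004], [0.035, 0.999, -0.001], [-0.004, -0.001, -1.0]]
force: [-0.6, 0.2, -0.9]
gripper_width: 0.0588
finger_force: 65.0
```

```bash
python3 - <<'E'
from h import *
a=np.radians(5); 
for n,(x,y) in dict(C=(0,-33),A=(-36,32),B=(36,32)).items(): print(n,.4237+(x*np.cos(a)-y*np.sin(a))/1e3,-.2653+(x*np.sin(a)+y*np.cos(a))/1e3)
print(readout.state()['gripper_width'])
tgt(.427,-.298,.14,95)
E
```

```text
C 0.42657613951067275 -0.29817442503702757
A 0.38504800710077214 -0.23655937639997981
B 0.4567740253633778 -0.23028416292214843
0.05881949667285404
yaw 95 | [ 0.135  -0.6029  0.0307] [-0.001  0.004 -0.122] | q6 -1.23
yaw 275 | [ 0.135  -0.6029  0.0307] [6.00e-03 1.00e-03 3.02e+00] | q6 -1.23
```

Emit:
{"api": "play_rows", "payload": {
  "series": "0.008 -0.037 0 0 0 0; 0.016 -0.073 0 0 0 -0.02; 0.024 -0.11 0 0 0 -0.04; 0.032 -0.147 0 0 0 -0.06; 0.041 -0.184 0 0 0 -0.08; 0.049 -0.22 0 0 0 -0.1; 0.057 -0.256 0 0 0 -0.12; 0.065 -0.293 0 0 0 -0.122; 0.074 -0.33 0 0 0 -0.122; 0.082 -0.366 0 0 0 -0.122; 0.09 -0.402 0 0 0 -0.122; 0.098 -0.438 0 0 0 -0.122"
}}

```text
time: 19.43
tool_pos: [0.4654, -0.1361, 0.1669]
tool_rot: [[-0.996, -0.087, -0.007], [-0.087, 0.996, -0.001], [0.007, -0.001, -1.0]]
force: [1.0, -0.3, 0.1]
gripper_width: 0.0589
finger_force: 65.0
```

```bash
python3 - <<'E'
from h import *
print(readout.state()['gripper_width'])
tgt(.427,-.298,.14,95)
E
```

```text
0.05891007963688058
yaw 95 | [ 0.0521 -0.1579  0.0274] [-0.001 -0.007 -0.   ] | q6 -2.17
yaw 275 | [ 0.0521 -0.1579  0.0274] [-1.100e-02  1.000e-03  3.141e+00] | q6 -2.17
```

Emit:
{"api": "play_rows", "payload": {
  "series": "0.013 -0.038 0 0 0 0; 0.025 -0.075 0 0 0 0; 0.037 -0.112 0 0 0 0; 0.048 -0.145 0.01 0 0 0; 0.052 -0.158 0.025 0 0 0; 0.052 -0.158 0.027 0 0 0; 0.052 -0.158 0.027 0 0 0; 0.052 -0.158 0.027 0 0 0; 0.052 -0.158 0.027 0 0 0"
}}

```text
time: 20.18
tool_pos: [0.4293, -0.2955, 0.142]
tool_rot: [[-0.996, -0.089, -0.004], [-0.089, 0.996, -0.002], [0.004, -0.001, -1.0]]
force: [-0.7, -0.2, -0.6]
gripper_width: 0.0586
finger_force: 65.0
```

```bash
python3 - <<'E'
from h import *
print(readout.state()['gripper_width'])
tgt(.427,-.298,.014,95)
E
```

```text
0.05858654486422447
yaw 95 | [ 0.0019 -0.0021  0.128 ] [-0.001 -0.004  0.001] | q6 -2.47
yaw 275 | [ 0.0019 -0.0021  0.128 ] [ 7.00e-03 -2.00e-03 -3.14e+00] | q6 -2.47
```

Emit:
{"api": "play_rows", "payload": {
  "series": "0.001 0 0.03 0 0 0; 0.001 0 0.06 0 0 0; 0.001 0 0.085 0 0 0; 0.001 0 0.105 0 0 0; 0.001 0 0.118 0 0 0; 0.001 0 0.127 0 0 0; 0.001 0 0.127 0 0 0"
}}

```text
time: 20.77
tool_pos: [0.4279, -0.2961, 0.0141]
tool_rot: [[-0.996, -0.089, -0.005], [-0.089, 0.996, -0.001], [0.005, -0.001, -1.0]]
force: [0.2, 0.8, -0.5]
gripper_width: 0.0586
finger_force: 65.1
```

Emit:
{"api": "play_rows", "payload": {
  "series": "0 0 0 0 0 0; 0 0 0 0 0 0; 0 0 0 0 0 0; 0 0 -0.02 0 0 0; 0 0 -0.05 0 0 0; 0 0 -0.09 0 0 0; 0 0 -0.13 0 0 0; 0 0 -0.16 0 0 0; 0 0 -0.16 0 0 0; 0 0 -0.16 0 0 0",
  "fingers": 0.7
}}

```text
time: 21.6
tool_pos: [0.4299, -0.2984, 0.1787]
tool_rot: [[-0.996, -0.088, 0.002], [-0.088, 0.996, -0.009], [-0.002, -0.009, -1.0]]
force: [-0.3, 0.4, -0.5]
gripper_width: 0.0728
finger_force: 0.0
```

```bash
python3 - <<'E'
from h import *
print(readout.state()['gripper_width'])
tgt(.554,.025,.1,86.35)
E
```

```text
0.07276250427122974
yaw 86.35 | [-0.1518  0.312   0.076 ] [-0.009  0.002  0.151] | q6 -2.47
yaw 266.35 | [-0.1518  0.312   0.076 ] [-0.003 -0.014 -2.99 ] | q6 -2.47
```

Emit:
{"api": "play_rows", "payload": {
  "series": "-0.018 0.037 0 0 0 0.02; -0.036 0.074 0 0 0 0.04; -0.054 0.111 0 0 0 0.06; -0.072 0.148 0 0 0 0.08; -0.09 0.185 0 0 0 0.1; -0.108 0.222 0 0 0 0.12; -0.126 0.259 0 0 0 0.14; -0.144 0.296 0.02 -0.004 0 0.151; -0.152 0.312 0.05 -0.004 0 0.151; -0.152 0.312 0.07 -0.004 0 0.151; -0.152 0.312 0.07 -0.004 0 0.151; -0.152 0.312 0.07 -0.004 0 0.151",
  "fingers": 1
}}

```text
time: 22.6
tool_pos: [0.5507, 0.0272, 0.1021]
tool_rot: [[-0.998, 0.063, -0.008], [0.063, 0.998, 0.001], [0.008, 0.001, -1.0]]
force: [0.2, -0.3, 0.2]
gripper_width: 0.0857
finger_force: 0.0
```

```bash
python3 - <<'E'
from h import *
c=cap('wrist');W=world(c)
m=big(((W[...,2]>.042)&(W[...,2]<.055)&(mask(c,(15,90,60),(34,255,255))>0)).astype(np.uint8)*255)
print(rect(c,m,.048))
r=rect(c,m,.048)[0][0]
tgt(.554,.025,.028,86.35)
E
```

```text
(((486.1125793457031, 128.10777282714844), (60.50669860839844, 62.319374084472656), 6.2110981941223145), 3974)
yaw 86.35 | [-0.0025 -0.0013  0.0754] [ 0.001 -0.005 -0.   ] | q6 -1.66
yaw 266.35 | [-0.0025 -0.0013  0.0754] [-8.000e-03 -1.000e-03  3.141e+00] | q6 -1.66
```

Emit:
{"api": "play_rows", "payload": {
  "series": "-0.001 -0.001 0.02 0 0 0; -0.001 -0.001 0.04 0 0 0; -0.001 -0.001 0.055 0 0 0; -0.001 -0.001 0.065 0 0 0; -0.001 -0.001 0.07 0 0 0; -0.001 -0.001 0.072 0 0 0; -0.001 -0.001 0.072 0 0 0"
}}

```text
time: 23.23
tool_pos: [0.5536, 0.0252, 0.0323]
tool_rot: [[-0.998, 0.064, -0.002], [0.064, 0.998, 0.001], [0.002, 0.001, -1.0]]
force: [0.4, -0.1, 0.5]
gripper_width: 0.0852
finger_force: 0.0
```

Emit:
{"api": "play_rows", "payload": {
  "series": "0 0 0 0 0 0; 0 0 0 0 0 0; 0 0 0 0 0 0; 0 0 0 0 0 0; 0 0 0 0 0 0",
  "fingers": -1
}}

```text
time: 23.65
tool_pos: [0.5539, 0.0248, 0.0338]
tool_rot: [[-0.998, 0.063, -0.001], [0.063, 0.998, -0.001], [0.001, -0.001, -1.0]]
force: [-1.6, -3.6, 8.8]
gripper_width: 0.0593
finger_force: 62.3
```

Emit:
{"api": "play_rows", "payload": {
  "series": "0 0 -0.005 0 0 0; 0 0 -0.012 0 0 0; 0 0 -0.02 0 0 0; 0 0 -0.03 0 0 0; 0 0 -0.05 0 0 0; 0 0 -0.08 0 0 0; 0 0 -0.11 0 0 0; 0 0 -0.14 0 0 0; 0 0 -0.14 0 0 0"
}}

```text
time: 24.4
tool_pos: [0.5575, 0.0259, 0.1785]
tool_rot: [[-0.998, 0.063, 0.009], [0.063, 0.998, 0.0], [-0.009, 0.001, -1.0]]
force: [0.9, -0.3, 0.3]
gripper_width: 0.0593
finger_force: 65.4
```

```bash
python3 - <<'E'
from h import *
print(readout.state()['gripper_width'])
tgt(.457,-.230,.16,95)
E
```

```text
0.05930447049362763
yaw 95 | [ 0.0842 -0.2617  0.0176] [-0.     0.009 -0.151] | q6 -1.66
yaw 275 | [ 0.0842 -0.2617  0.0176] [0.014 0.    2.991] | q6 -1.66
```

Emit:
{"api": "play_rows", "payload": {
  "series": "0.012 -0.037 0 0 0 -0.02; 0.024 -0.074 0 0 0 -0.04; 0.036 -0.111 0 0 0 -0.06; 0.047 -0.147 0 0 0 -0.08; 0.059 -0.184 0 0 0 -0.1; 0.07 -0.22 0 0 0 -0.12; 0.08 -0.25 0.01 0 0.004 -0.151; 0.084 -0.262 0.018 0 0.004 -0.151; 0.084 -0.262 0.018 0 0.004 -0.151; 0.084 -0.262 0.018 0 0.004 -0.151; 0.084 -0.262 0.018 0 0.004 -0.151"
}}

```text
time: 25.32
tool_pos: [0.4532, -0.2291, 0.1539]
tool_rot: [[-0.996, -0.087, -0.007], [-0.087, 0.996, 0.002], [0.007, 0.003, -1.0]]
force: [0.5, 0.1, -0.2]
gripper_width: 0.0595
finger_force: 65.4
```

```bash
python3 - <<'E'
from h import *
print(readout.state()['gripper_width'])
tgt(.457,-.230,.017,95)
E
```

```text
0.05952672540466147
yaw 95 | [-0.0047 -0.0016  0.1369] [ 0.003 -0.007  0.   ] | q6 -2.34
yaw 275 | [-0.0047 -0.0016  0.1369] [ 0.011  0.004 -3.141] | q6 -2.34
```

Emit:
{"api": "play_rows", "payload": {
  "series": "-0.003 -0.001 0.035 0 -0.003 0; -0.003 -0.001 0.07 0 -0.003 0; -0.003 -0.001 0.095 0 -0.003 0; -0.003 -0.001 0.113 0 -0.003 0; -0.003 -0.001 0.126 0 -0.003 0; -0.003 -0.001 0.135 0 -0.003 0; -0.003 -0.001 0.135 0 -0.003 0; -0.003 -0.001 0.135 0 -0.003 0"
}}

```text
time: 25.98
tool_pos: [0.4557, -0.2303, 0.019]
tool_rot: [[-0.996, -0.089, -0.004], [-0.089, 0.996, 0.001], [0.004, 0.002, -1.0]]
force: [0.5, 0.6, -0.8]
gripper_width: 0.0591
finger_force: 65.4
```

Emit:
{"api": "play_rows", "payload": {
  "series": "0 0 0 0 0 0; 0 0 0 0 0 0; 0 0 0 0 0 0; 0 0 -0.02 0 0 0; 0 0 -0.05 0 0 0; 0 0 -0.09 0 0 0; 0 0 -0.13 0 0 0; 0 0 -0.16 0 0 0; 0 0 -0.16 0 0 0; 0 0 -0.16 0 0 0",
  "fingers": 0.7
}}

```text
time: 26.82
tool_pos: [0.4569, -0.2323, 0.1815]
tool_rot: [[-0.996, -0.087, 0.001], [-0.087, 0.996, -0.003], [-0.0, -0.003, -1.0]]
force: [0.4, -0.7, -0.3]
gripper_width: 0.0724
finger_force: 0.0
```

```bash
python3 - <<'E'
from h import *
print(readout.state()['gripper_width'])
tgt(.4865,.129,.1,86.35)
E
```

```text
0.07238316762413503
yaw 86.35 | [-0.0609  0.3575  0.0804] [-0.003  0.001  0.151] | q6 -2.34
yaw 266.35 | [-0.0609  0.3575  0.0804] [-1.000e-03 -4.000e-03 -2.991e+00] | q6 -2.34
```

Emit:
{"api": "play_rows", "payload": {
  "series": "-0.006 0.036 0 0 0 0.02; -0.012 0.072 0 0 0 0.04; -0.018 0.108 0 0 0 0.06; -0.024 0.144 0 0 0 0.08; -0.03 0.18 0 0 0 0.1; -0.036 0.216 0 0 0 0.12; -0.042 0.252 0 0 0 0.14; -0.049 0.288 0 0 0 0.151; -0.055 0.324 0.02 0 0 0.151; -0.061 0.357 0.05 0 0 0.151; -0.061 0.357 0.075 0 0 0.151; -0.061 0.357 0.075 0 0 0.151",
  "fingers": 1
}}

```text
time: 27.82
tool_pos: [0.4803, 0.1313, 0.0989]
tool_rot: [[-0.998, 0.06, -0.017], [0.06, 0.998, 0.001], [0.017, -0.0, -1.0]]
force: [-1.0, -1.2, -0.2]
gripper_width: 0.0851
finger_force: 0.0
```

```bash
python3 - <<'E'
from h import *
tgt(.4865,.129,.031,86.35)
E
```

```text
yaw 86.35 | [-0.0075 -0.0019  0.0678] [-0.    -0.017  0.003] | q6 -1.47
yaw 266.35 | [-0.0075 -0.0019  0.0678] [ 2.600e-02 -1.000e-03 -3.138e+00] | q6 -1.47
```

Emit:
{"api": "play_rows", "payload": {
  "series": "-0.002 -0.001 0.02 0 0 0; -0.002 -0.001 0.03 0 0 0; -0.002 -0.001 0.03 0 0 0; -0.002 -0.001 0.03 0 0 0"
}}

```text
time: 28.15
tool_pos: [0.4865, 0.1278, 0.0741]
tool_rot: [[-0.998, 0.065, -0.006], [0.065, 0.998, 0.001], [0.006, 0.001, -1.0]]
force: [0.1, 0.1, 0.4]
gripper_width: 0.0854
finger_force: 0.0
```

```bash
python3 - <<'E'
from h import *
tgt(.4865,.129,.032,86.35)
E
```

```text
yaw 86.35 | [-0.0001  0.0012  0.0421] [ 0.001 -0.006 -0.002] | q6 -1.47
yaw 266.35 | [-0.0001  0.0012  0.0421] [-9.00e-03 -1.00e-03  3.14e+00] | q6 -1.47
```

Emit:
{"api": "play_rows", "payload": {
  "series": "0 0.001 0.02 0 0 0; 0 0.001 0.032 0 0 0; 0 0.001 0.039 0 0 0; 0 0.001 0.042 0 0 0; 0 0.001 0.042 0 0 0; 0 0.001 0.042 0 0 0"
}}

```text
time: 28.65
tool_pos: [0.4873, 0.1295, 0.0328]
tool_rot: [[-0.998, 0.064, -0.003], [0.064, 0.998, 0.001], [0.003, 0.001, -1.0]]
force: [0.2, -0.1, 1.1]
gripper_width: 0.0849
finger_force: 0.0
```

Emit:
{"api": "play_rows", "payload": {
  "series": "0 0 0 0 0 0; 0 0 0 0 0 0; 0 0 0 0 0 0; 0 0 0 0 0 0; 0 0 0 0 0 0",
  "fingers": -1
}}

```text
time: 29.07
tool_pos: [0.4874, 0.1292, 0.0339]
tool_rot: [[-0.998, 0.063, -0.002], [0.063, 0.998, 0.0], [0.002, 0.0, -1.0]]
force: [-1.8, -2.2, 11.0]
gripper_width: 0.0595
finger_force: 61.8
```

Emit:
{"api": "play_rows", "payload": {
  "series": "0 0 -0.005 0 0 0; 0 0 -0.012 0 0 0; 0 0 -0.02 0 0 0; 0 0 -0.03 0 0 0; 0 0 -0.05 0 0 0; 0 0 -0.08 0 0 0; 0 0 -0.11 0 0 0; 0 0 -0.14 0 0 0; 0 0 -0.14 0 0 0"
}}

```text
time: 29.82
tool_pos: [0.4911, 0.1302, 0.1782]
tool_rot: [[-0.998, 0.063, 0.008], [0.063, 0.998, 0.002], [-0.008, 0.003, -1.0]]
force: [0.5, 0.1, -1.6]
gripper_width: 0.0594
finger_force: 65.1
```

```bash
python3 - <<'E'
from h import *
print(readout.state()['gripper_width'])
tgt(.385,-.236,.16,95)
E
```

```text
0.059388141823795274
yaw 95 | [ 0.0828 -0.3722  0.0165] [ 0.002  0.008 -0.151] | q6 -1.47
yaw 275 | [ 0.0828 -0.3722  0.0165] [ 0.012 -0.003  2.991] | q6 -1.47
```

Emit:
{"api": "play_rows", "payload": {
  "series": "0.008 -0.035 0 0 0 -0.01; 0.016 -0.07 0 0 0 -0.03; 0.024 -0.106 0 0 0 -0.05; 0.032 -0.142 0 0 0 -0.07; 0.04 -0.178 0 0 0 -0.09; 0.048 -0.214 0 0 0 -0.11; 0.056 -0.25 0 0 0 -0.13; 0.064 -0.286 0 0 0 -0.151; 0.072 -0.322 0 0 0 -0.151; 0.079 -0.355 0.008 0 0.004 -0.151; 0.083 -0.372 0.016 0 0.004 -0.151; 0.083 -0.372 0.016 0 0.004 -0.151"
}}

```text
time: 30.82
tool_pos: [0.3804, -0.2399, 0.1556]
tool_rot: [[-0.997, -0.082, -0.008], [-0.082, 0.997, 0.0], [0.008, 0.001, -1.0]]
force: [0.3, 0.3, -1.7]
gripper_width: 0.0593
finger_force: 65.1
```

Emit:
{"api": "play_rows", "payload": {
  "series": "0 0 0 0 0 0; 0 0 0 0 0 0; 0 0 0 0 0 0"
}}

```text
time: 31.07
tool_pos: [0.3809, -0.235, 0.1564]
tool_rot: [[-0.996, -0.089, -0.008], [-0.089, 0.996, 0.002], [0.008, 0.002, -1.0]]
force: [0.5, -0.5, -1.6]
gripper_width: 0.0594
finger_force: 65.1
```

```bash
python3 - <<'E'
from h import *
print(readout.state()['gripper_width'])
tgt(.385,-.236,.018,95)
E
```

```text
0.05943892290463034
yaw 95 | [-0.0051 -0.0017  0.1384] [ 0.002 -0.008  0.001] | q6 -2.45
yaw 275 | [-0.0051 -0.0017  0.1384] [ 0.013  0.004 -3.14 ] | q6 -2.45
```

Emit:
{"api": "play_rows", "payload": {
  "series": "-0.003 -0.001 0.035 0 -0.005 0; -0.003 -0.001 0.07 0 -0.005 0; -0.003 -0.001 0.095 0 -0.005 0; -0.003 -0.001 0.113 0 -0.005 0; -0.003 -0.001 0.126 0 -0.005 0; -0.003 -0.001 0.136 0 -0.005 0; -0.003 -0.001 0.136 0 -0.005 0; -0.003 -0.001 0.136 0 -0.005 0"
}}

```text
time: 31.73
tool_pos: [0.3831, -0.236, 0.0201]
tool_rot: [[-0.996, -0.089, -0.004], [-0.089, 0.996, 0.002], [0.004, 0.003, -1.0]]
force: [-0.3, 0.8, -0.5]
gripper_width: 0.0596
finger_force: 65.1
```

Emit:
{"api": "play_rows", "payload": {
  "series": "0 0 0 0 0 0; 0 0 0 0 0 0; 0 0 0 0 0 0; 0 0 -0.02 0 0 0; 0 0 -0.05 0 0 0; 0 0 -0.09 0 0 0; 0 0 -0.13 0 0 0; 0 0 -0.16 0 0 0; 0 0 -0.16 0 0 0; 0 0 -0.16 0 0 0",
  "fingers": 0.7
}}

```text
time: 32.57
tool_pos: [0.3842, -0.2381, 0.1825]
tool_rot: [[-0.996, -0.087, 0.001], [-0.087, 0.996, -0.003], [-0.001, -0.003, -1.0]]
force: [0.1, -0.5, 0.5]
gripper_width: 0.0724
finger_force: 0.0
```

```bash
python3 - <<'E'
from h import *
c=cap('top');save(c,'t4.png')
tgt(.55,.075,.2,-3.65)
E
```

```text
yaw -3.65 | [-0.1932  0.2965 -0.0193] [-1.000e-03 -2.000e-03  1.722e+00] | q6 -2.46
yaw 176.35 | [-0.1932  0.2965 -0.0193] [ 1.00e-03 -1.00e-03 -1.42e+00] | q6 -2.46
```

View pics/t4.png

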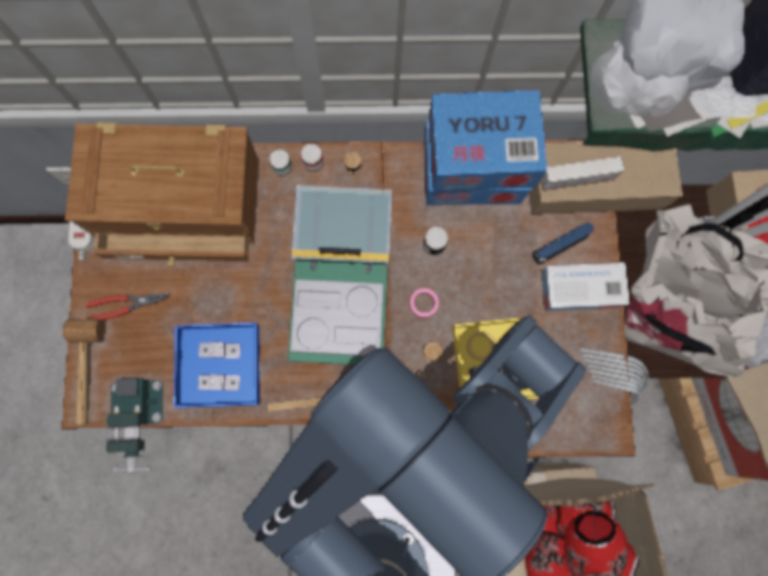

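The die is empty (face at 338,310 shows bare cavities), brackets lie in the blue tray at (212,350),(212,382); jar and spool stand. Next: look at the yellow tray while heading to the handle at (340,250).

Emit:
{"api": "play_rows", "payload": {
  "series": "-0.015 0.025 -0.02 0 0 0.12; -0.03 0.05 -0.02 0 0 0.24; -0.045 0.075 -0.02 0 0 0.36; -0.06 0.1 -0.02 0 0 0.48; -0.075 0.125 -0.02 0 0 0.6; -0.09 0.15 -0.02 0 0 0.72; -0.105 0.175 -0.02 0 0 0.84; -0.12 0.2 -0.02 0 0 0.96; -0.135 0.225 -0.02 0 0 1.08; -0.15 0.25 -0.02 0 0 1.2; -0.165 0.27 -0.02 0 0 1.32; -0.18 0.285 -0.02 0 0 1.44",
  "fingers": 0.5
}}

```text
time: 33.62
tool_pos: [0.5365, 0.0645, 0.1977]
tool_rot: [[-0.212, 0.977, -0.009], [0.977, 0.212, 0.002], [0.004, -0.008, -1.0]]
force: [0.2, -0.6, 0.1]
gripper_width: 0.0639
finger_force: 0.0
```

```bash
python3 - <<'E'
from h import *
tgt(.653,.071,.15,-3.65)
E
```

```text
yaw -3.65 | [-0.0185  0.1156  0.0467] [-0.008 -0.003  0.277] | q6 -0.3
yaw 176.35 | [-0.0185  0.1156  0.0467] [ 0.004 -0.012 -2.864] | q6 -0.3
```

Emit:
{"api": "play_rows", "payload": {
  "series": "-0.005 0.03 0 0 0 0.1; -0.01 0.06 0 -0.004 0 0.2; -0.015 0.09 0.02 -0.004 0 0.277; -0.018 0.115 0.04 -0.004 0 0.277; -0.018 0.115 0.045 -0.004 0 0.277; -0.018 0.115 0.045 -0.004 0 0.277; -0.018 0.115 0.045 -0.004 0 0.277"
}}

```text
time: 34.2
tool_pos: [0.6516, 0.0697, 0.1523]
tool_rot: [[0.059, 0.998, -0.005], [0.998, -0.059, 0.002], [0.002, -0.005, -1.0]]
force: [0.2, -0.7, 0.6]
gripper_width: 0.0644
finger_force: 0.0
```

```bash
python3 - <<'E'
from h import *
tgt(.653,.071,.072,-3.65)
c=cap('top');save(c,'t5.png')
E
```

```text
yaw -3.65 | [0.0012 0.0017 0.0803] [-0.005 -0.002  0.005] | q6 -0.01
yaw 176.35 | [0.0012 0.0017 0.0803] [ 3.000e-03 -9.000e-03 -3.137e+00] | q6 -0.01
```

View pics/t5.png

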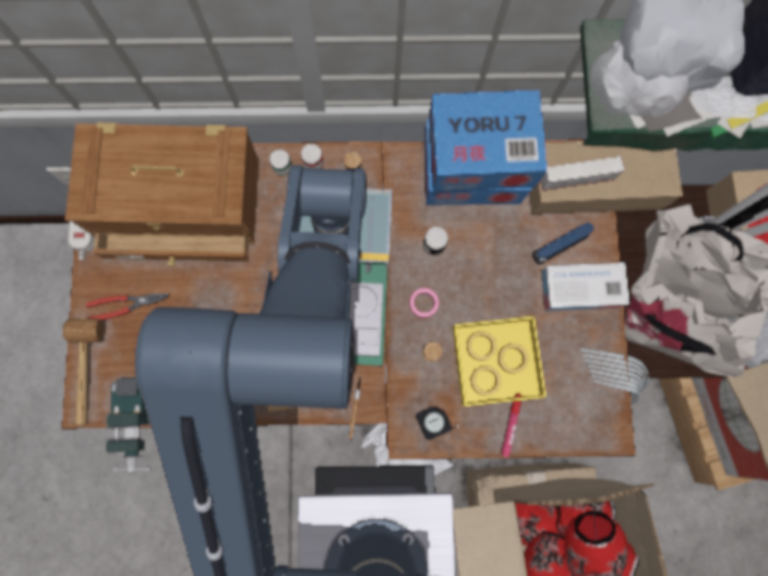

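All three rings lie flat in the yellow tray at (480,346), (512,358), (484,380). Grip the handle and close the guard.

Emit:
{"api": "play_rows", "payload": {
  "series": "0.001 0.001 0.03 -0.002 0 0.004; 0.001 0.001 0.055 -0.002 0 0.004; 0.001 0.001 0.07 -0.002 0 0.004; 0.001 0.001 0.078 -0.002 0 0.004; 0.001 0.001 0.08 -0.002 0 0.004; 0.001 0.001 0.08 -0.002 0 0.004; 0.001 0.001 0.08 -0.002 0 0.004"
}}

```text
time: 34.83
tool_pos: [0.6558, 0.0706, 0.0763]
tool_rot: [[0.063, 0.998, 0.005], [0.998, -0.063, 0.002], [0.002, 0.005, -1.0]]
force: [0.1, 0.7, 0.6]
gripper_width: 0.0641
finger_force: 0.0
```

Emit:
{"api": "play_rows", "payload": {
  "series": "0 0 0 0 0 0; 0 0 0 0 0 0; 0 0 0 0 0 0; 0 0 0 0 0 0; 0 0 0 0 0 0; 0 0 0 0 0 0; 0 0 0 0 0 0",
  "fingers": -1
}}

```text
time: 35.42
tool_pos: [0.6537, 0.0708, 0.0755]
tool_rot: [[0.063, 0.998, -0.0], [0.998, -0.063, 0.002], [0.002, -0.0, -1.0]]
force: [-3.2, -0.8, 5.2]
gripper_width: 0.0104
finger_force: 60.3
```

Emit:
{"api": "play_rows", "payload": {
  "series": "0 -0.01 0 0 0 0; 0 -0.025 0 0 0 0; 0 -0.045 0 0 0 0; 0 -0.065 0 0 0 0; 0 -0.085 0 0 0 0; 0 -0.105 0 0 0 0; 0 -0.125 0 0 0 0; 0 -0.145 0 0 0 0; 0 -0.16 0 0 0 0; 0 -0.175 0 0 0 0; 0 -0.185 0 0 0 0; 0 -0.19 0 0 0 0"
}}

```text
time: 36.42
tool_pos: [0.4657, 0.0829, 0.0754]
tool_rot: [[0.063, 0.998, 0.006], [0.998, -0.063, 0.002], [0.002, 0.006, -1.0]]
force: [2.7, 1.3, 5.2]
gripper_width: 0.0106
finger_force: 60.6
```

Emit:
{"api": "play_rows", "payload": {
  "series": "0 -0.002 0 0 0 0; 0 -0.004 0 0 0 0; 0 -0.006 0 0 0 0; 0 -0.006 0 0 0 0; 0 -0.006 0 0 0 0"
}}

```text
time: 36.83
tool_pos: [0.4611, 0.0831, 0.0754]
tool_rot: [[0.063, 0.998, 0.007], [0.998, -0.063, 0.002], [0.002, 0.007, -1.0]]
force: [0.3, 1.2, 8.2]
gripper_width: 0.0103
finger_force: 61.0
```

Emit:
{"api": "play_rows", "payload": {
  "series": "0 -0.002 0 0 0 0; 0 -0.004 0 0 0 0; 0 -0.005 0 0 0 0; 0 -0.005 0 0 0 0; 0 -0.005 0 0 0 0"
}}

```text
time: 37.25
tool_pos: [0.4564, 0.0834, 0.0754]
tool_rot: [[0.063, 0.998, 0.007], [0.998, -0.063, 0.002], [0.002, 0.007, -1.0]]
force: [0.6, 1.3, 7.9]
gripper_width: 0.0101
finger_force: 61.0
```

Emit:
{"api": "play_rows", "payload": {
  "series": "0 -0.002 0 0 0 0; 0 -0.003 0 0 0 0; 0 -0.003 0 0 0 0; 0 -0.003 0 0 0 0"
}}

```text
time: 37.58
tool_pos: [0.4541, 0.0836, 0.0754]
tool_rot: [[0.063, 0.998, 0.009], [0.998, -0.063, 0.002], [0.002, 0.009, -1.0]]
force: [2.4, 0.7, 7.5]
gripper_width: 0.0099
finger_force: 60.8
```

Emit:
{"api": "play_rows", "payload": {
  "series": "0 -0.002 0 0 0 0; 0 -0.003 0 0 0 0; 0 -0.003 0 0 0 0; 0 -0.003 0 0 0 0"
}}

```text
time: 37.92
tool_pos: [0.4541, 0.0836, 0.0754]
tool_rot: [[0.064, 0.998, 0.015], [0.998, -0.064, 0.001], [0.002, 0.015, -1.0]]
force: [5.9, 1.5, 3.3]
gripper_width: 0.0102
finger_force: 60.2
```

The guard is against its stop. Release, back off, check.

Emit:
{"api": "play_rows", "payload": {
  "series": "0 0.003 0 0 0 0; 0 0.003 0 0 0 0; 0 0.003 0 0 0 0; 0 0.003 0 0 0 0; 0 0.003 -0.03 0 0 0; 0 0.003 -0.07 0 0 0; 0 0.003 -0.11 0 0 0; 0 0.003 -0.15 0 0 0; 0 0.003 -0.18 0 0 0; 0 0.003 -0.18 0 0 0; 0 0.003 -0.18 0 0 0",
  "fingers": 0.7
}}

```text
time: 38.83
tool_pos: [0.4512, 0.0833, 0.2556]
tool_rot: [[0.063, 0.998, 0.006], [0.998, -0.063, 0.001], [0.002, 0.006, -1.0]]
force: [-0.7, 0.3, -0.8]
gripper_width: 0.0726
finger_force: 0.0
```

```bash
python3 - <<'E'
from h import *
c=cap('side');save(c,'s6.png')
w=cap('wrist');W=world(w)
m=((W[...,2]>.07)&(W[...,2]<.1)&(hsv(w)[...,2]<90)).astype(np.uint8)*255
print('handle',rect(w,big(m),.09))
E
```

```text
handle (((454.3155212402344, 83.05836486816406), (86.7181396484375, 9.994781494140625), 86.35687255859375), 795)
```

View pics/s6.png

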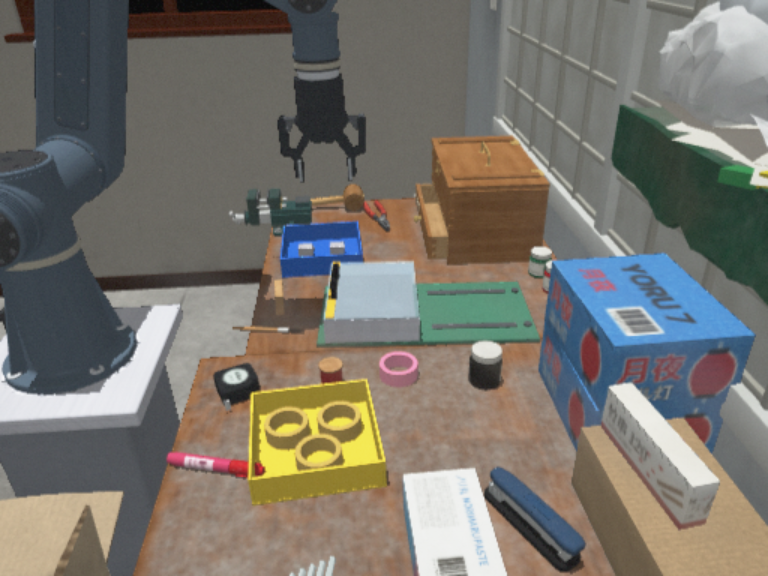

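The side view shows the guard closed (handle 335,280), three rings in yellow (288,425),(340,417),(320,452), two brackets in blue, jar and spool upright, arm clear.

```bash
python3 -c "
from rig import manip; print(manip.hand_in())"
```

```text
the job is handed in; nothing more can be done
None
```

I handed the job in with both brackets in the blue tray, all three rings in the yellow tray, the guard closed against its stop, and the jar and spool still upright; the hand-in returned no verdict.

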